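# Match the cover's hinge knuckle to the instrument chassis and hold it for pinning

### The job

Pick up the aluminium cover that has a single middle hinge knuckle, by its pull bar, and bring it down over the open instrument chassis so that its knuckle sits between the chassis's two knuckles with the holes in one line, ready for a pin to be slid through. Do not force the parts, and leave the other cover (two knuckles), the pin tray, the jar and the screwdriver where they lie. Finish while still holding the cover level and lined up in the gripper: do not let go, since without the pin it would drop off.

Things in the scene. Friction and masses are not known exactly. Their poses are not given: they have to be found in the camera images.
- cover: Loose aluminium cover to fit, 0.14-0.28 kg, lying flat on the bench: plate 75 x 100 x 4 mm (x -40 to 35, z 8 to 12 mm), front lip down to z = 0, black pull bar on top, one steel knuckle at the middle of its rear edge. Origin: underside level (z = 0), below the middle of the bar; x points to the hinge edge, y along the hinge line, z up.
- cover_bar (a point): Middle of the cover's pull bar: cover point (0, 0, 27) mm; axes as the cover's. Solid upright bar 12 mm thick (x), 50 mm long (y), from z = 12 to 42 mm, with flat parallel faces: pinched from above across its 12 mm (fingers closing along x) it stays square in the pads. With the TCP at cover z = 34 mm the fingertips clear the plate by 3 mm.
- cover_bore (a point): Centre of the cover's knuckle hole: cover point (50, 0, 8) mm; axes as the cover's, hole along y. The knuckle is a barrel 16 mm in diameter and 30 mm long, ends chamfered 2.5 mm, on a 24 mm wide tongue (z 8 to 12 mm).
- chassis: Instrument chassis, fixed to the bench, at varying yaw: base plate 150 (x) x 140 (y) x 4 mm with a blue circuit board (nothing there above 30 mm); open at front, sides and top. Rear: grey rigid jamb block x = 36 to 72 mm, 130 mm wide, flat top at z = 87 mm, two steel knuckles on it. Origin: centre of the base's underside; x to the rear, z up.
- jamb_bore (a point): Middle of the gap between the chassis knuckles, on their hole axis: chassis point (50, 0, 95) mm; axes as the chassis's, holes along y. Knuckles 16 mm in diameter, 28 mm long, ends chamfered 2.5 mm, the gap between them 35 mm wide. The cover's knuckle goes in from straight above, the cover reaching forward (-x) over the board.
- jamb_stop (a point): Where the jamb top meets the face of the backstop, a rigid strip 14 mm high behind the knuckles: chassis point (58, 0, 87) mm; axes as the chassis's. A cover knuckle resting on the jamb top (8 mm below the hole axis) and touching the backstop (8 mm behind it) is exactly in line. Nothing holds the cover's front up.
- twin: The other cover, to be left alone (may lie left or right): same plate, bar and axes as cover, but with two steel knuckles, 28 mm long, at y = -31 and +31 mm, so it cannot fit. Origin: underside, below the middle of the bar.
- pin_tray: Grey open tray 110 x 80 x 22 mm with four steel hinge pins, far right on the bench; leave. Origin: centre of the underside.
- jar: White jar 52 mm in diameter, 75 mm high, far left; leave. Origin: centre of the underside.
- driver: Screwdriver lying across in front of the robot, about 200 mm long; leave. Origin: on the bench under it.
Mind the look-alikes: they are no part of the job. Leave any green look-alike of the cover alone. Of the things like the chassis, leave any that is purple; of the rest the smaller one is meant.

How it is judged:
On the way:
1. the cover is lifted clear of the bench in the gripper (height (world z) of cover_bore above 0.05 m and contact force between the fingers and cover above 3 N), for 0.1 s.
At the end, for the whole second after the job is handed in: Cover hole within 2.5 mm (up-down, front-back) and 4 mm (along the axis) of the middle of the chassis hole axis, axes parallel within 0.06 rad, cover level within 0.12 rad over the chassis, at rest, gripped (over 3 N) and pressing on the chassis with under 20 N (x of cover_bore in the frame of jamb_bore between -0.0025 and 0.0025 m and z of cover_bore in the frame of jamb_bore between -0.0025 and 0.0025 m and y of cover_bore in the frame of jamb_bore between -0.004 and 0.004 m and angle between the y axis of cover and the y axis of chassis, either way round below 0.06 rad and angle between cover's own z axis and vertical below 0.12 rad and horizontal distance between cover and chassis below 0.02 m and contact force between the fingers and cover above 3 N and contact force between cover and chassis below 20 N and linear speed of cover below 0.01 m/s and angular speed of cover below 0.08 rad/s); the arm keeps its last pose, push and grip.
It fails at once if the parts are forced: over 45 N between cover and chassis (contact force between cover and chassis above 45 N).
It fails at once if the other cover is disturbed (moved over 20 mm) (distance of twin from where it was at the start of the episode above 0.02 m).
It fails at once if the pin tray is disturbed (moved over 20 mm) (distance of pin_tray from where it was at the start of the episode above 0.02 m).
It fails at once if the jar is disturbed (moved over 20 mm) (distance of jar from where it was at the start of the episode above 0.02 m).
It fails at once if the screwdriver is disturbed (moved over 20 mm) (distance of driver from where it was at the start of the episode above 0.02 m).
It also fails if it takes over 35 s, if anything falls off the work surface, if the arm or the gripper's body presses on something with over 40 N, if the wrist force passes 120 N, or if a joint passes its speed limit or range.

### The arm

A 6-joint arm with a two-finger parallel gripper is mounted at the origin on the work surface. World frame = base frame: x ahead of the robot, y to its left, z up, the work surface at z = 0. Lengths are in m, angles in rad, forces in N, time in s.
With the tool pointing down it reaches from about 0.375 to 0.975 m from the base axis. Payload 3.8 kg.
Tool frame: the origin (TCP) lies between the finger pads, 19 mm behind the fingertips; this is the grasp point; z points along the fingers, y is the line along which they close (so a half turn about z gives the same grasp; the last joint's range is limited). The gripper opens to 85 mm and grips with 20 to 120 N. Pads are 22 mm wide; open, the fingers measure 114 mm over their backs; the gripper's body (76 mm by 85 mm) begins 54 mm behind the grasp point. The pads swing forward as they close: fully open they stand 13 mm farther back than shut.
Start: joints at [1.217, 0.264, 1.604, -0, 1.274, -0.037], TCP at [0.21, 0.641, 0.25] pointing down, gripper open.
Joint ranges: [-2.63, 2.63], [-0.94, 2.18], [0.31, 2.57], [-1.31, 4.45], [0, 2.66], [-2.55, 2.55]. Speed limits (rad/s): [2.57, 2.57, 3.14, 3.14, 3.14, 3.14].

### API

Orientations are given as a rotation vector (axis times angle).
In Python, from workcell import status, read_camera, workorder, masks_of gives the robot as it stands.
- The arm moves only by the tool drive_tool, never from a script. Its argument "rows" is a list of rows, each a list of 7 numbers: the turn, a rotation vector about the tool's x, y, z in degrees, then the shift along the tool's x, y, z in m, then the opening, from 0 (shut) to 1 (fully open). In form: [[ax, ay, az, tx, ty, tz, claw], ...]. A call has 1 to 8 rows; each row shifts and turns the commanded pose from where the row before left it, along the tool's axes as they then stand; what a row does not reach is not made up. A row lasts 1/12 s, in which the tool goes at most 41.7 mm and 7.16 degrees, less where a joint would pass 70% of its speed; a pose out of reach is approached as far as the arm can. A call is refused whole if a number of a shift passes 0.0417 or a number of a turn 7.16, either way. A call with a gripper value outside its range is refused whole. The fingers move at their own pace and stop on an object; "force" is the grip in N (left out, the last holds). Time passes only in rows, so rows that do not move let the fingers close. It gives the time, the measured TCP pose, the force, the opening and the grip force at its end, in the units of the state.
- status.read_state(): the state, without advancing time (a new reading comes with each control period).
- read_camera(name): name is "scene" or "top"; returns a dict with "color" (480x640x3 uint8, red, green, blue), "intrinsics" (3x3 intrinsics, pixels), "D" ([k1, k2, p1, p2, k3] as OpenCV has them; the pictures are not rectified), "world_from_camera" (4x4, takes a point from camera to world coordinates). Camera axes: x right, y up, looking along -z (the intrinsics and any distortion apply to the point x, -y, -z); pixel columns grow to the right and rows downward; lengths in m; the calibration is good to about 2 mm. A picture is of the moment at which its call begins. There is no depth.
- workorder.finish_job(): hands the job in; it is judged then, once.
Trained networks look in a picture, given as the dict that the camera call returned (one of the last four; its "shot" number tells which), for a name from the list of things; names that differ only in an ending like _2 or _b are one class to them, and where a whole thing is asked for, a point or a joint stands for the part that bears it (a point fixed in the world has none). Each returns a list of dicts, best first, with "score" (0 to 1); they miss things now and then, are a little off and sometimes report something else, mostly with a low value. They report only what shows in the picture. A call takes as long as a camera call. They do not tell look-alikes from the thing itself.
- masks_of(picture, name): "mask" (480x640 bool, what is visible of it) and "bbox" ([left, top, right, bottom] in pixels, round what is visible of it).
The state is a dict: "time": time; "q": joint angles; "joint_vel": joint speeds; "joint_torque": joint torques, N m; "tool_pos": TCP position; "tcp_rot": TCP orientation; "wrist_force": force on the tool from outside, world axes, zero at the start; "torque": the same for the moment, N m; "width": opening from 0.0 (shut) to 1.0 (fully open); "grip_force": force on a finger pad.
Only numpy, scipy, OpenCV 4.12 (cv2) and the standard library are available. Lean on these libraries where they do the work, as an engineer would, in place of code of your own. Each camera call takes 0.05 s, during which the arm holds its last target. There are 200 camera calls.

## Working session

There is one attempt and no reset: what is moved stays moved. The work goes in short steps, Python scripts to look and compute and a tool call to move; the robot and the scene stay as the last step left them, time stands still between calls to the robot, and variables do not carry over. Pictures are saved under pics/ and viewed, at most 10 in all, crops included, and the job is handed in when it is done.

Besides the shell and the picture viewer there is one more tool, called after "Emit:" by a JSON object that holds its "method" and its "body". drive_tool: Moves the arm, as the interface text tells. Its arguments: {"type":"object","properties":{"rows":{"type":"array"},"force":{"type":"number"}},"required":["rows"]}

```bash
mkdir -p pics; ls; cat > h.py <<'E'
import numpy as np,cv2,pickle
from workcell import status,read_camera,workorder,masks_of
def save(p,n): cv2.imwrite('pics/'+n,p['color'][:,:,::-1])
E
python3 - <<'E'
from h import *
for n in ['scene','top']:
    p=read_camera(n); save(p,n+'0.png'); pickle.dump(p,open(n+'0.pkl','wb'))
    print(n,p['intrinsics'].tolist(),p['D'],np.round(p['world_from_camera'],4).tolist())
    for k in ['cover','twin','chassis','pin_tray','jar','driver']:
        for m in masks_of(p,k): print(k,round(m['score'],2),m['bbox'],m['mask'].sum())
s=status.read_state();print(s)
E
```

```text
pics
scene [[591.0728359595364, 0.0, 310.00880816091205], [0.0, 591.0728359595364, 238.288574070066], [0.0, 0.0, 1.0]] [0.03819996 0.         0.         0.         0.        ] [[0.5942, -0.6315, 0.4981, 1.4142], [0.8042, 0.4784, -0.3528, -0.6103], [-0.0155, 0.6102, 0.7921, 1.4064], [0.0, 0.0, 0.0, 1.0]]
cover 0.97 [356.2, 171.2, 393.2, 202.5] 596
cover 0.95 [337.9, 145.4, 373.8, 173.2] 574
cover 0.86 [403.7, 158.5, 444.9, 186.0] 619
cover 0.39 [281.3, 232.9, 343.2, 288.0] 2291
twin 0.69 [279.6, 233.3, 345.7, 287.7] 2144
twin 0.64 [200.6, 241.6, 246.8, 276.5] 802
chassis 0.85 [279.3, 235.7, 341.0, 289.6] 2177
chassis 0.79 [83.8, 241.2, 176.9, 323.8] 4516
chassis 0.74 [308.3, 300.8, 379.8, 361.7] 2751
pin_tray 0.76 [230.4, 311.9, 268.1, 356.9] 1221
pin_tray 0.68 [247.5, 192.6, 301.2, 224.6] 346
jar 0.78 [406.2, 213.5, 424.2, 240.1] 406
driver 0.64 [247.1, 203.8, 277.0, 224.1] 256
top [[509.69748881526755, 0.0, 328.42515922893233], [0.0, 509.69748881526755, 231.88823655958774], [0.0, 0.0, 1.0]] [-0.08620341  0.          0.          0.          0.        ] [[0.0119, 0.9827, -0.1848, 0.36
[... 495 characters left out ...]
.7] 502
{'time': 0.7, 'q': array([ 1.21709275e+00,  2.63832236e-01,  1.60395015e+00,  2.48481431e-07,
        1.27371628e+00, -3.69067418e-02]), 'joint_vel': array([-2.11428063e-03, -9.28749661e-04, -9.70890326e-05,  1.21462510e-03,
       -1.12346911e-03,  3.64175385e-04]), 'joint_torque': array([-8.33457079e-05, -5.14838934e+01, -3.67609441e+01, -1.59350634e-04,
        4.10333560e-04, -3.30911405e-05]), 'tool_pos': array([0.21028998, 0.64142234, 0.2500524 ]), 'tcp_rot': array([4.95542284e-01, 3.10224581e+00, 1.44903765e-04]), 'wrist_force': array([ 0.12913484,  0.05494304, -0.86615402]), 'torque': array([0.05429263, 0.07477541, 0.01709072]), 'grip_force': 0.0, 'width': 0.9995469361751421}
```

View pics/top0.png

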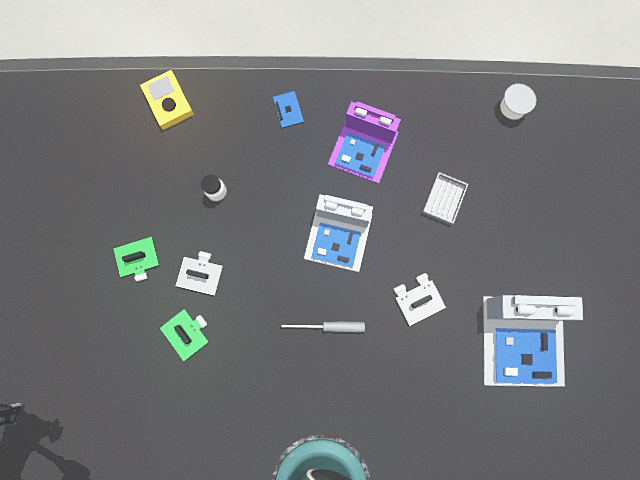

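View pics/scene0.png

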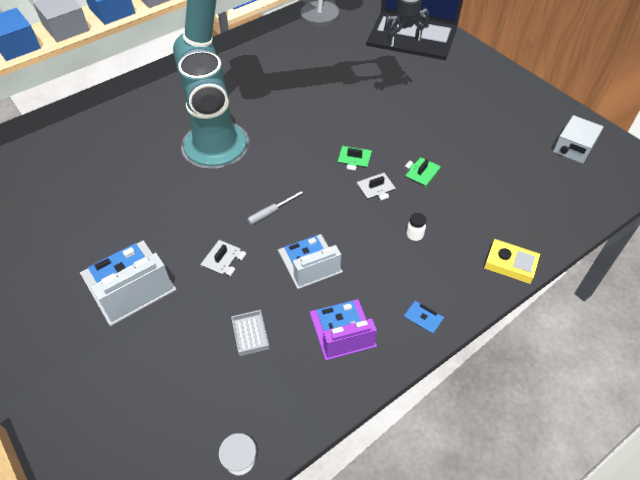

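Candidates for the cover, in the top view:
- Bare metal with one knuckle, (200,273). This is my choice.
- Green look-alikes, (136,258) and (184,335). Leave.
- Twin with two knuckles, (419,298). Leave.

Candidates for the chassis:
- Small white, (339,233). This is my choice.
- Purple, (364,142). Leave.
- Large white, (525,340). Leave.

One close crop will check both choices.

```bash
python3 - <<'E'
from h import *
t=pickle.load(open('top0.pkl','rb'))['color'];s=pickle.load(open('scene0.pkl','rb'))['color']
f=lambda im,x,y:cv2.resize(im[y:y+75,x:x+100],(400,300),interpolation=cv2.INTER_CUBIC)
o=np.vstack([np.hstack([f(t,150,235),f(t,290,190)]),np.hstack([f(s,330,150),f(s,262,222)])])
cv2.imwrite('pics/crop0.png',o[:,:,::-1])
E
```

```text
(no output)
```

View pics/crop0.png

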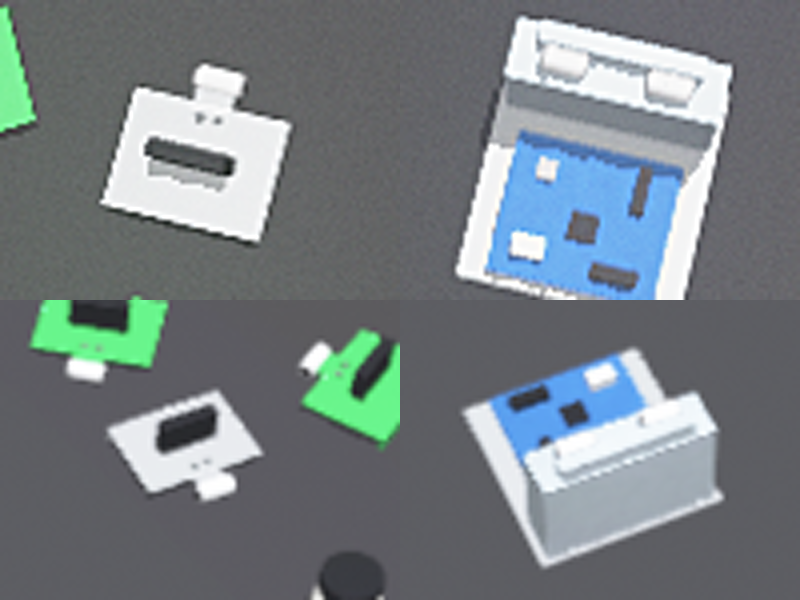

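The crop confirms the choice: a bare-metal plate with a black bar and one knuckle at its rear (top view (205,257)). The small chassis has two knuckles on its rear jamb at about (331,205) and (357,211). Next I fit silhouettes for their poses.

```bash
cat > fit.py <<'E'
from h import *
from scipy.optimize import minimize
from scipy.spatial.transform import Rotation as R
def box(x0,x1,y0,y1,z0,z1): return np.array([[x,y,z] for x in (x0,x1) for y in (y0,y1) for z in (z0,z1)])/1000.
def cyl(x,z,r,y0,y1):
    a=np.linspace(0,2*np.pi,24); return np.array([[x+rr*np.cos(t),y,z+rr*np.sin(t)] for t in a for y,rr in ((y0,r-2.5),(y0+2.5,r),(y1-2.5,r),(y1,r-2.5))])/1000.
COVER=[box(-40,35,-50,50,8,12),box(-40,-36,-50,50,0,8),box(-6,6,-25,25,12,42),box(35,50,-12,12,8,12),cyl(50,8,8,-15,15)]
CHAS=[box(-75,75,-70,70,0,4),box(36,72,-65,65,0,87),cyl(50,95,8,17.5,45.5),cyl(50,95,8,-45.5,-17.5)]
def proj(p,X):
    T=p['world_from_camera']; c=(X-T[:3,3])@T[:3,:3]; c=c*[1,-1,-1]
    return cv2.projectPoints(c,np.zeros(3),np.zeros(3),p['intrinsics'],np.array(p['D'],float))[0][:,0]
def fg(p,bb,pad=6,hold=False):
    x0,y0,x1,y1=int(bb[0])-pad,int(bb[1])-pad,int(bb[2])+pad,int(bb[3])+pad
    im=cv2.cvtColor(p['color'],cv2.COLOR_RGB2LAB).astype(float)[y0:y1,x0:x1]
    d=np.linalg.norm(im-np.median(np.concatenate([im[0],im[-1],im[:,0],im[:,-1]]),0),axis=2)
    return d,(x0,y0)
def mask(p,bb,thr=35,pad=6):
    d,o=fg(p,bb,pad); S=4
    d=cv2.resize(d,None,fx=S,fy=S,interpolation=cv2.INTER_CUBIC)
    m=(d>thr).astype(np.uint8); cs,_=cv2.findContours(m,cv2.RETR_EXTERNAL,cv2.CHAIN_APPROX_NONE)
    o2=np.zeros_like(m); cv2.drawContours(o2,[max(cs,key=cv2.contourArea)],-1,1,-1)
    return o2,o
def sil(p,parts,pos,rot,o,shape,off=(0,0)):
    S=4; m=np.zeros(shape,np.uint8)
    for P in parts:
        q=(proj(p,rot.apply(P)+pos)+off-o+.5)*S-.5
        h=cv2.convexHull(q.astype(np.float32))
        cv2.fillConvexPoly(m,np.round(h*16).astype(np.int32),1,shift=4)
    return m
def fit(views,parts,g,z=0.):
    """views: list of (pic,mask,origin)"""
    def cost(v):
        r=R.from_euler('z',v[2]/50); return sum(np.abs(cv2.GaussianBlur(sil(p,parts,[v[0]/1e3,v[1]/1e3,z],r,o,m.shape)*255.,(9,9),0)-cv2.GaussianBlur(m*255.,(9,9),0)).sum()/255/m.sum() for p,m,o in views)
    best=None
    for k in range(2):
        s=minimize(cost,g if best is None else best.x,method='Nelder-Mead',options=dict(initial_simplex=(np.array(g if best is None else best.x)+np.vstack([np.zeros(3),np.eye(3)*[8,8,8]])),xatol=.02,fatol=1e-5)); best=s
    return best.x[0],best.x[1],best.x[2]/50,best.fun
E
python3 - <<'E'
from fit import *
t=pickle.load(open('top0.pkl','rb'));s=pickle.load(open('scene0.pkl','rb'))
def ray(p,u,z):
    q=cv2.undistortPoints(np.array([[u]],float),p['intrinsics'],p['D'])[0,0]
    T=p['world_from_camera'];d=T[:3,:3]@[q[0],-q[1],-1];return T[:3,3]+d*(z-T[2,3])/d[2]
gc=ray(t,(199,273),.01);gb=ray(t,(339,233),.03);kc=ray(t,(205,257),.01);print(gc,kc,gb)
for name,parts,g,b in [('cover',COVER,[*gc[:2]*1e3,50*np.arctan2(*(kc-gc)[1::-1])],([174,249,223,297],[356,171,396,203])),('chas',CHAS,[*gb[:2]*1e3,-12.],([303,193,375,273],[278,234,345,290]))]:
    v=[]
    for p,bb in zip((t,s),b):
        m,o=mask(p,bb,pad=3);v.append((p,m,o));print(m.sum()/16)
    for vv in (v,v[:1],v[1:]): print(name,np.round(fit(vv,parts,g),4))
    r=fit(v,parts,g); 
    for i,(p,m,o) in enumerate(v):
        sm=sil(p,parts,[r[0]/1e3,r[1]/1e3,0],R.from_euler('z',r[2]),o,m.shape)
        cv2.imwrite(f'/tmp/{name}{i}.png',np.dstack([m*255,sm*255,m*0]))
ims=[cv2.imread(f'/tmp/{n}{i}.png') for n in('cover','chas') for i in (0,1)]
ims=[cv2.copyMakeBorder(i,0,300-i.shape[0],0,370-i.shape[1],cv2.BORDER_CONSTANT,value=(90,90,90)) if i.shape[0]<=300 and i.shape[1]<=370 else cv2.resize(i,(370,300)) for i in ims]
cv2.imwrite('pics/fit0.png',np.vstack([np.hstack(ims[:2]),np.hstack(ims[2:])]))
E
```

```text
[0.49317094 0.3038617  0.01      ] [0.53302497 0.29112776 0.01      ] [ 0.59390615 -0.03870305  0.03      ]
1422.4375
664.25
cover [ 4.905238e+02  3.054321e+02 -2.216000e-01  1.198000e-01]
cover [ 4.894610e+02  3.037931e+02 -2.105000e-01  3.980000e-02]
cover [ 4.910642e+02  3.070668e+02 -2.204000e-01  2.720000e-02]
3577.5625
2260.9375
chas [ 5.93855e+02 -3.58284e+01 -2.27100e-01  1.60800e-01]
chas [ 5.928478e+02 -3.723020e+01 -2.247000e-01  1.207000e-01]
chas [ 5.939932e+02 -3.472230e+01 -2.235000e-01  1.670000e-02]
```

View pics/fit0.png

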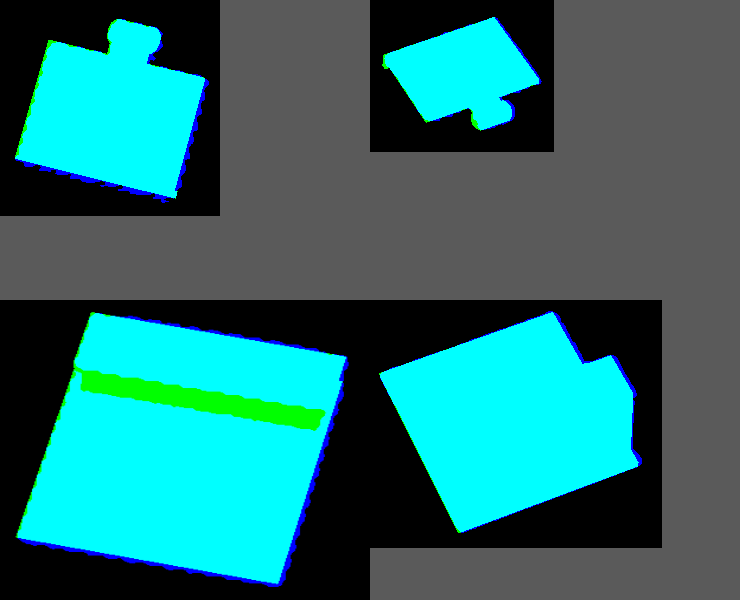

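The overlays match closely in both views: the cover is at about (490.5, 305.4) mm, yaw −0.22, and the chassis at (593.9, −35.8) mm, yaw −0.225. First move: turn the tool 84.6° about its z.

Emit:
{"method": "drive_tool", "body": {"rows": [[0, 0, 7.1, 0, 0, 0, 1], [0, 0, 7.1, 0, 0, 0, 1], [0, 0, 7.1, 0, 0, 0, 1], [0, 0, 7.1, 0, 0, 0, 1], [0, 0, 7.1, 0, 0, 0, 1], [0, 0, 7.1, 0, 0, 0, 1], [0, 0, 7.1, 0, 0, 0, 1], [0, 0, 7.1, 0, 0, 0, 1]]}}

```text
time: 1.37
tool_pos: [0.2103, 0.6414, 0.25]
tcp_rot: [-1.919, -2.487, -0.0]
wrist_force: [-1.2, 0.3, 0.2]
width: 0.999
grip_force: 0.0
```

Emit:
{"method": "drive_tool", "body": {"rows": [[0, 0, 7.1, 0, 0, 0, 1], [0, 0, 7.1, 0, 0, 0, 1], [0, 0, 7.1, 0, 0, 0, 1], [0, 0, 6.5, 0, 0, 0, 1], [0, 0, 0, 0, 0, 0, 1]]}}

```text
time: 1.78
tool_pos: [0.2103, 0.6414, 0.25]
tcp_rot: [-2.457, -1.958, -0.0]
wrist_force: [-0.1, -0.8, -0.3]
width: 1.001
grip_force: 0.0
```

```bash
cat > rel.py <<'E'
from fit import *
import sys
def rel(x,y,z,yaw):
    """yaw: wanted world direction of cover x; tool y taken along it"""
    s=status.read_state(); r=R.from_rotvec(s['tcp_rot'])
    print('tool shift mm',np.round(r.inv().apply(np.array([x,y,z])-s['tool_pos'])*1e3,2))
    c,n=np.cos(yaw),np.sin(yaw); T=R.from_matrix(np.array([[n,c,0],[-c,n,0],[0,0,-1]]).T.T if 0 else np.column_stack([[n,-c,0],[c,n,0],[0,0,-1]]))
    print('tool turn deg',np.round(np.degrees((r.inv()*T).as_rotvec()),2)); print('t',s['time'],'q',np.round(s['q'],2),'F',np.round(s['wrist_force'],2),'w',s['width'],s['grip_force'])
if __name__=='__main__': rel(*map(float,sys.argv[1:]))
E
python3 rel.py .4905 .3054 .12 -.2216
```

```text
tool shift mm [-264.95  348.22  130.01]Traceback (most recent call last):
  File "rel.py", line 9, in <module>
    if __name__=='__main__': rel(*map(float,sys.argv[1:]))
                             ~~~^^^^^^^^^^^^^^^^^^^^^^^^^^
  File "rel.py", line 7, in rel
    c,n=np.cos(yaw),np.sin(yaw); T=R.from_matrix(np.array([[n,c,0],[-c,n,0],[0,0,-1]]).T.T if 0 else np.column_stack([[n,-c,0],[c,n,0],[0,0,-1]]))
                                   ~~~~~~~~~~~~~^^^^^^^^^^^^^^^^^^^^^^^^^^^^^^^^^^^^^^^^^^^^^^^^^^^^^^^^^^^^^^^^^^^^^^^^^^^^^^^^^^^^^^^^^^^^^^^^^^
  File "scipy/spatial/transform/_rotation.pyx", line 1143, in scipy.spatial.transform._rotation.Rotation.from_matrix
ValueError: Non-positive determinant (left-handed or null coordinate frame) in rotation matrix 0: [[-0.21979078  0.97554703  0.        ]
 [-0.97554703 -0.21979078  0.        ]
 [ 0.          0.         -1.        ]].
```

```bash
sed -i 's/^    c,n=.*/    c,n=np.cos(yaw),np.sin(yaw); T=R.from_matrix(np.column_stack([[-n,c,0],[c,n,0],[0,0,-1]]))/' rel.py
```

Emit:
{"method": "drive_tool", "body": {"rows": [[0, 0, 0, -0.019, 0.025, 0.008, 1], [0, 0, 0, -0.019, 0.025, 0.008, 1], [0, 0, 0, -0.019, 0.025, 0.008, 1], [0, 0, 0, -0.019, 0.025, 0.008, 1], [0, 0, 0, -0.019, 0.025, 0.008, 1], [0, 0, 0, -0.019, 0.025, 0.008, 1], [0, 0, 0, -0.019, 0.025, 0.008, 1], [0, 0, 0, -0.019, 0.025, 0.008, 1]]}}

```text
time: 2.45
tool_pos: [0.3726, 0.4478, 0.1859]
tcp_rot: [-2.451, -1.966, -0.001]
wrist_force: [-0.1, 0.6, -0.0]
width: 1.001
grip_force: 0.0
```

Emit:
{"method": "drive_tool", "body": {"rows": [[0, 0, 0, -0.019, 0.025, 0.008, 1], [0, 0, 0, -0.019, 0.025, 0.008, 1], [0, 0, 0, -0.019, 0.025, 0.008, 1], [0, 0, 0, -0.019, 0.025, 0.008, 1], [0, 0, 0, -0.019, 0.025, 0.008, 1], [0, 0, 0, -0.018, 0.023, 0.008, 1], [0, 0, 0, 0, 0, 0, 1], [0, 0, 0, 0, 0, 0, 1]]}}

```text
time: 3.12
tool_pos: [0.4917, 0.3047, 0.1374]
tcp_rot: [-2.455, -1.96, 0.002]
wrist_force: [-0.2, -0.2, 0.8]
width: 0.998
grip_force: 0.0
```

```bash
python3 rel.py .4905 .3054 .034 -.2216; python3 - <<'E'
from h import *
p=read_camera('top');q=read_camera('scene')
o=np.hstack([cv2.resize(a['color'][y:y+150,x:x+100],(400,600)) for a,x,y in((p,140,190),(q,330,100))])
cv2.imwrite('pics/near.png',o[:,:,::-1])
E
```

```text
tool shift mm [  0.45  -1.2  103.42]
tool turn deg [-0.06  0.04 -0.08]
t 3.1167 q [0.51 0.18 1.92 0.   1.04 0.73] F [-0.21 -0.21  0.78] w 0.9976234280144243 0.0
```

View pics/near.png

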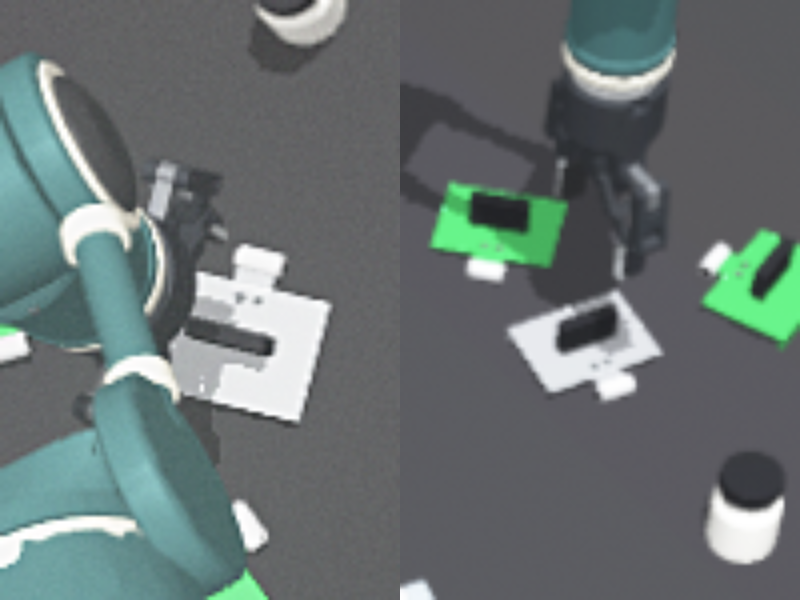

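The open fingers stand above the bar on either side, with the tongue and knuckle towards the rear as expected. Descend and close.

Emit:
{"method": "drive_tool", "body": {"rows": [[0, 0, 0, 0, 0, 0.02, 1], [0, 0, 0, 0, -0.001, 0.02, 1], [0, 0, 0, 0, 0, 0.02, 1], [0, 0, 0, 0, 0, 0.02, 1], [0, 0, 0, 0, 0, 0.015, 1], [0, 0, 0, 0, 0, 0.008, 1], [0, 0, 0, 0, 0, 0, 1]]}}

```text
time: 3.8
tool_pos: [0.4882, 0.3067, 0.0333]
tcp_rot: [-2.451, -1.964, 0.005]
wrist_force: [-0.4, 0.8, -0.2]
width: 1.001
grip_force: 0.0
```

Emit:
{"method": "drive_tool", "body": {"rows": [[0, 0, 0, 0, 0, 0, 0], [0, 0, 0, 0, 0, 0, 0], [0, 0, 0, 0, 0, 0, 0], [0, 0, 0, 0, 0, 0, 0], [0, 0, 0, 0, 0, 0, 0], [0, 0, 0, 0, 0, 0, 0], [0, 0, 0, 0, 0, 0, 0], [0, 0, 0, 0, 0, 0, 0]], "force": 60}}

```text
time: 4.47
tool_pos: [0.4908, 0.3066, 0.0358]
tcp_rot: [2.454, 1.961, 0.002]
wrist_force: [0.2, -0.5, 3.7]
width: 0.13
grip_force: 60.3
```

Emit:
{"method": "drive_tool", "body": {"rows": [[0, 0, 0, 0, 0, -0.01, 0], [0, 0, 0, 0, 0, -0.02, 0], [0, 0, 0, 0, 0, -0.025, 0], [0, 0, 0, 0, 0, -0.025, 0], [0, 0, 0, 0, 0, -0.025, 0], [0, 0, 0, 0, 0, -0.025, 0], [0, 0, 0, 0, 0, -0.015, 0], [0, 0, 0, 0, 0, 0, 0]]}}

```text
time: 5.13
tool_pos: [0.4923, 0.3075, 0.1846]
tcp_rot: [2.454, 1.96, 0.011]
wrist_force: [0.3, 0.0, -1.0]
width: 0.125
grip_force: 59.4
```

Emit:
{"method": "drive_tool", "body": {"rows": [[0, 0, 0, -0.013, 0.008, 0, 0], [0, 0, 0, -0.026, 0.015, 0, 0], [0, 0, 0, -0.026, 0.015, 0, 0], [0, 0, 0, -0.026, 0.015, 0, 0], [0, 0, 0, -0.026, 0.015, 0, 0], [0, 0, 0, -0.026, 0.015, 0, 0], [0, 0, 0, -0.026, 0.015, 0, 0], [0, 0, 0, -0.026, 0.015, 0, 0]]}}

```text
time: 5.8
tool_pos: [0.5562, 0.0896, 0.178]
tcp_rot: [-2.453, -1.96, 0.004]
wrist_force: [-0.4, -0.7, -1.9]
width: 0.128
grip_force: 59.4
```

Emit:
{"method": "drive_tool", "body": {"rows": [[0, 0, 0, -0.026, 0.014, 0, 0], [0, 0, 0, -0.026, 0.014, 0, 0], [0, 0, 0, -0.026, 0.014, 0, 0], [0, 0, 0, -0.021, 0.011, 0, 0], [0, 0, 0, -0.016, 0.009, 0, 0], [0, 0, 0, 0, 0, 0, 0], [0, 0, 0, 0, 0, 0, 0], [0, 0, 0, 0, 0, 0, 0]]}}

```text
time: 6.47
tool_pos: [0.5913, -0.0342, 0.1785]
tcp_rot: [-2.453, -1.959, 0.003]
wrist_force: [0.0, 0.1, -2.1]
width: 0.129
grip_force: 59.3
```

```bash
python3 rel.py .594 -.036 .155 -.225; python3 - <<'E'
from h import *
p=read_camera('top');q=read_camera('scene')
for n,a in (('top1',p),('scene1',q)):
    pickle.dump(a,open(n+'.pkl','wb'))
    for m in masks_of(a,'cover'): print(n,m['score'],m['bbox'])
o=np.hstack([cv2.resize(a['color'][y:y+150,x:x+100],(400,600),interpolation=cv2.INTER_CUBIC) for a,x,y in((p,290,150),(q,262,160))])
cv2.imwrite('pics/over.png',o[:,:,::-1])
E
```

```text
tool shift mm [-1.19  3.07 23.47]
tool turn deg [-0.17 -0.01  0.11]
t 6.4667 q [-0.1   0.17  1.86  0.    1.12  0.12] F [ 0.05  0.1  -2.12] w 0.12905038511200242 59.29412126541138
top1 0.94 [161.5, 308.6, 208.3, 358.2]
top1 0.91 [313.2, 210.8, 362.6, 243.8]
top1 0.66 [115.2, 238.5, 157.7, 280.3]
top1 0.58 [308.1, 202.3, 369.1, 252.0]
scene1 0.83 [405.0, 159.9, 443.1, 186.7]
scene1 0.75 [283.3, 219.1, 328.8, 249.8]
scene1 0.69 [341.5, 143.2, 376.3, 171.6]
```

View pics/over.png

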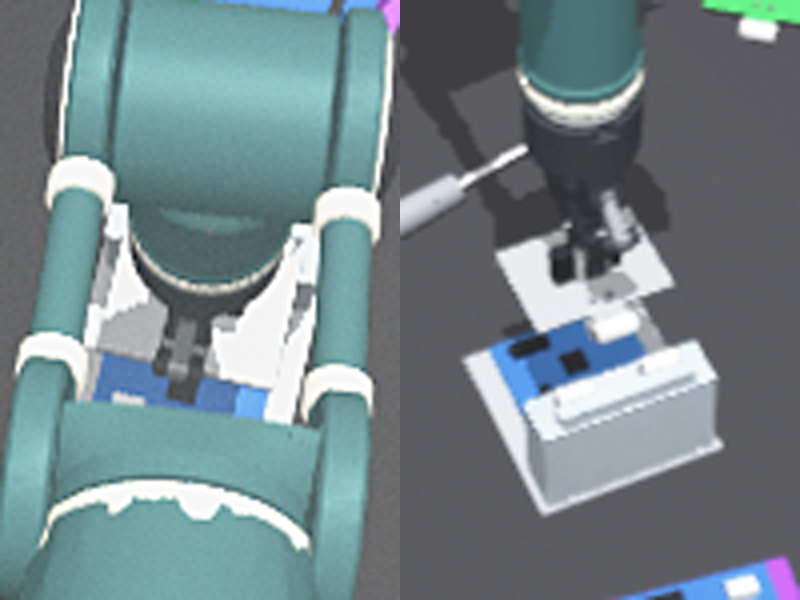

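The scene crop shows the cover held level above the board, its knuckle at about (315,241) in the full picture, in front of and above the gap. The arm hides most of the top view. I check the reading noise and fit the cover in the scene view.

```bash
cat > held.py <<'E'
from fit import *
def look(n=4):
    a=[];F=[]
    for i in range(n):
        p=read_camera('scene' if i%2==0 else 'top'); s=status.read_state(); a.append(np.r_[s['tool_pos']*1e3,(R.from_rotvec([0,0,0])*R.from_rotvec(s['tcp_rot'])).as_matrix()[:2,1]]);F.append(s['wrist_force'])
        if i%2==0: sc=p
        else: tp=p
    a=np.array(a);m=a.mean(0);print('t',s['time'],'tcp',m[:3].round(2),'std',a.std(0)[:3].round(2),'yaw',round(np.arctan2(m[4],m[3]),4),'F',np.mean(F,0).round(2),'grip',s['grip_force']); return sc,tp,m
def draw(p,cov,yaw,name,chas=(.594,-.0347,-.2235),S=6,win=(270,205,100,85)):
    x,y,w,h=win; im=cv2.resize(p['color'][y:y+h,x:x+w],None,fx=S,fy=S,interpolation=cv2.INTER_CUBIC)[:,:,::-1].copy()
    for parts,pos,yw,col in ((COVER,cov,yaw,(0,0,255)),(CHAS,[chas[0],chas[1],0],chas[2],(0,200,0))):
        for P in parts:
            q=(proj(p,R.from_euler('z',yw).apply(P)+pos)-[x,y]+.5)*S-.5
            cv2.polylines(im,[np.round(cv2.convexHull(q.astype(np.float32))).astype(np.int32)],True,col,1)
    cv2.imwrite('pics/'+name,im)
E
python3 - <<'E'
from held import *
sc,tp,m=look(12)
pickle.dump(sc,open('scene2.pkl','wb'))
# scene-camera frame: cover fitted at scene (491.06,307.07) ; commanded tool moved
yaw=-.2215; cov=np.array([m[0]/1e3,m[1]/1e3,m[2]/1e3-.0345]); print(cov)
draw(sc,cov,yaw,'held.png')
E
```

```text
t 7.2667 tcp [592.46 -34.27 180.05] std [0.09 0.34 0.08] yaw -0.222 F [-0.02  0.02 -2.13] grip 59.29398536682129
[ 0.59245744 -0.03427228  0.14554686]
```

View pics/held.png

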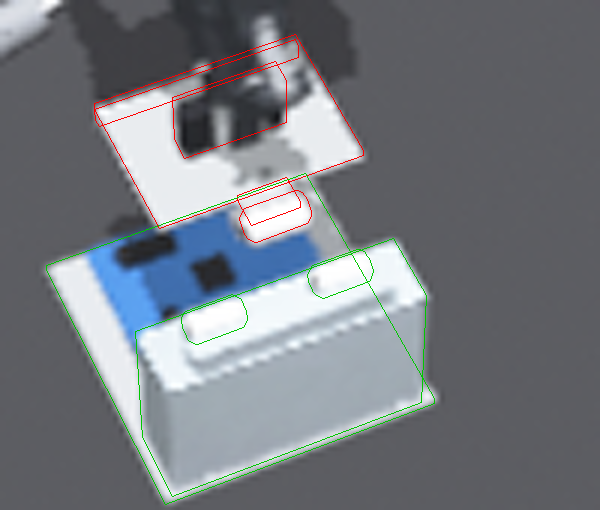

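```bash
cat >> held.py <<'E'
def shift(p,cov,yaw,poly,win=(270,205,100,85),S=4,polyS=6):
    x,y,w,h=win; im=p['color'][y:y+h,x:x+w].min(2).astype(np.float32)
    im=cv2.resize(im,None,fx=S,fy=S,interpolation=cv2.INTER_CUBIC); B=np.clip((im-75)/(200-75),0,1)
    W=np.zeros(B.shape,np.uint8); cv2.fillPoly(W,[np.round(np.array(poly)*S/polyS).astype(np.int32)],1)
    best=[]
    parts=[COVER[i] for i in (0,3,4)]
    def cost(v):
        m=cv2.GaussianBlur(sil(p,parts,cov+np.array([v[0],v[1],0])/1e3,R.from_euler('z',yaw),np.array([x,y]),B.shape).astype(np.float32),(5,5),0)
        return (W*np.abs(m-B)).sum()/W.sum()
    r=minimize(cost,[0,0],method='Nelder-Mead',options=dict(initial_simplex=[[-3,-3],[4,0],[0,4]],xatol=.02,fatol=1e-6))
    print('cover dx,dy mm (world)',r.x.round(2),'cost',cost([0,0]).round(4),r.fun.round(4)); return r.x
E
python3 - <<'E'
from held import *
sc=pickle.load(open('scene2.pkl','rb'))
cov=np.array([.59246,-.03427,.1455])
poly=[(85,100),(130,100),(170,160),(235,160),(250,185),(313,140),(345,110),(385,155),(313,187),(313,250),(235,250),(150,245)]
for dz in (-.0015,0,.0015): shift(sc,cov+[0,0,dz],-.222,poly)
shift(sc,cov,-.218,poly);shift(sc,cov,-.226,poly)
s=status.read_state();r=R.from_rotvec(s['tcp_rot']);print(r.as_matrix().round(4).tolist())
E
```

```text
cover dx,dy mm (world) [ 0.59 -0.39] cost 0.0709 0.0623
cover dx,dy mm (world) [ 1.55 -1.07] cost 0.0939 0.0616
cover dx,dy mm (world) [ 2.67 -1.91] cost 0.1241 0.0617
cover dx,dy mm (world) [ 1.53 -1.25] cost 0.0952 0.062
cover dx,dy mm (world) [ 1.68 -1.18] cost 0.0985 0.0619
[[0.2208, 0.9753, 0.0], [0.9753, -0.2208, -0.0], [-0.0, 0.0, -1.0]]
```

The visual fit and dead reckoning agree within about 1 mm. I descend partway, staying about 1 mm in front of the stop.

Emit:
{"method": "drive_tool", "body": {"rows": [[0, 0, 0, 0, -0.0007, 0.008, 0], [0, 0, 0, 0, 0, 0.012, 0], [0, 0, 0, 0, 0, 0.012, 0], [0, 0, 0, 0, 0, 0.007, 0], [0, 0, 0, 0, 0, 0, 0], [0, 0, 0, 0, 0, 0, 0], [0, 0, 0, 0, 0, 0, 0]]}}

```text
time: 7.85
tool_pos: [0.5919, -0.0345, 0.1409]
tcp_rot: [-2.454, -1.961, 0.0]
wrist_force: [0.7, 0.2, -2.5]
width: 0.125
grip_force: 59.3
```

```bash
python3 - <<'E'
from held import *
sc,tp,m=look(8)
cov=np.array([m[0]+1.5,m[1]-1.1,m[2]-34.5])/1e3;print(cov)
draw(sc,cov,-.222,'low.png')
E
```

```text
t 8.25 tcp [592.27 -34.52 141.58] std [0.15 0.01 0.15] yaw -0.2225 F [-0.11 -0.39 -2.2 ] grip 59.293150305747986
[ 0.59376613 -0.03562014  0.107078  ]
```

View pics/low.png

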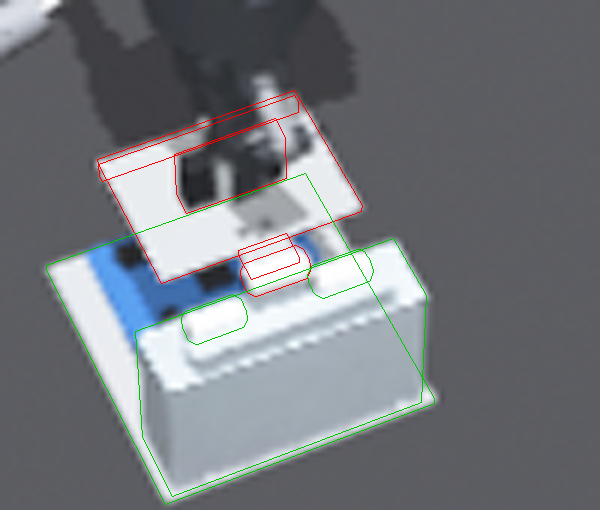

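The knuckle lies midway between the two chassis knuckles, about 20 mm above its seat. Continue down, slowly at the end.

Emit:
{"method": "drive_tool", "body": {"rows": [[0, 0, 0, 0, 0, 0.004, 0], [0, 0, 0, 0, 0, 0.004, 0], [0, 0, 0, 0, 0, 0.004, 0], [0, 0, 0, 0, 0, 0.003, 0], [0, 0, 0, 0, 0, 0.001, 0], [0, 0, 0, 0, 0, 0.001, 0], [0, 0, 0, 0, 0, 0, 0], [0, 0, 0, 0, 0, 0, 0]]}}

```text
time: 8.92
tool_pos: [0.5919, -0.0345, 0.124]
tcp_rot: [2.454, 1.961, 0.0]
wrist_force: [-0.3, -0.7, -2.3]
width: 0.127
grip_force: 59.3
```

```bash
python3 -c "
from held import *
look(8)"
```

```text
t 9.3167 tcp [591.96 -34.49 124.19] std [0.06 0.02 0.05] yaw -0.2225 F [-0.05  0.32 -2.33] grip 59.29478108882904
```

Free so far (the −2.3 N is the cover's weight). Fine steps down.

Emit:
{"method": "drive_tool", "body": {"rows": [[0, 0, 0, 0, 0, 0.0005, 0], [0, 0, 0, 0, 0, 0.0005, 0], [0, 0, 0, 0, 0, 0.0005, 0], [0, 0, 0, 0, 0, 0, 0], [0, 0, 0, 0, 0, 0, 0]]}}

```text
time: 9.73
tool_pos: [0.5918, -0.0345, 0.1227]
tcp_rot: [2.454, 1.961, 0.0]
wrist_force: [-0.9, -0.3, -0.4]
width: 0.135
grip_force: 59.6
```

Emit:
{"method": "drive_tool", "body": {"rows": [[0, 0, 0, 0, 0, 0.0005, 0], [0, 0, 0, 0, 0, 0, 0], [0, 0, 0, 0, 0, 0, 0]]}}

```text
time: 9.98
tool_pos: [0.5918, -0.0345, 0.1225]
tcp_rot: [2.454, 1.961, 0.0]
wrist_force: [-3.8, 1.5, 4.0]
width: 0.128
grip_force: 60.2
```

Emit:
{"method": "drive_tool", "body": {"rows": [[0, 0, 0, 0, 0, 0.0005, 0], [0, 0, 0, 0, 0, 0, 0], [0, 0, 0, 0, 0, 0, 0]]}}

```text
time: 10.23
tool_pos: [0.5918, -0.0344, 0.1224]
tcp_rot: [-2.454, -1.961, -0.0]
wrist_force: [-5.1, 0.8, 7.3]
width: 0.13
grip_force: 60.7
```

```bash
python3 - <<'E'
from held import *
sc,tp,m=look(8)
cov=np.array([m[0]+1.5,m[1]-1.1,m[2]-35])/1e3;print(cov)
draw(sc,cov,-.222,'seat.png',S=10,win=(285,225,60,50))
E
```

```text
t 10.6333 tcp [591.79 -34.43 122.42] std [0.02 0.01 0.01] yaw -0.2225 F [-4.95  1.    6.96] grip 60.69278061389923
[ 0.59328992 -0.03552904  0.08741772]
```

View pics/seat.png

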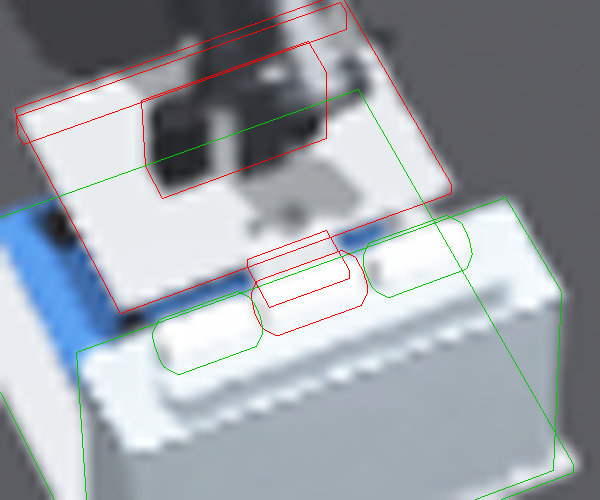

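The knuckle sits on line between the two chassis knuckles, its centre about (308,292) in the crop against a gap middle of about (313,295). To check the stop: ease up a little, then probe front to back.

Emit:
{"method": "drive_tool", "body": {"rows": [[0, 0, 0, 0, -0.0005, -0.0003, 0], [0, 0, 0, 0, 0, 0, 0], [0, 0, 0, 0, 0, 0, 0], [0, 0, 0, 0, 0, 0, 0]]}}

```text
time: 10.97
tool_pos: [0.5918, -0.0344, 0.1224]
tcp_rot: [2.454, 1.961, 0.001]
wrist_force: [-2.6, 0.4, 6.0]
width: 0.127
grip_force: 60.4
```

Emit:
{"method": "drive_tool", "body": {"rows": [[0, 0, 0, 0, -0.0005, 0, 0], [0, 0, 0, 0, 0, 0, 0], [0, 0, 0, 0, 0, 0, 0], [0, 0, 0, 0, 0, 0, 0]]}}

```text
time: 11.3
tool_pos: [0.5917, -0.0344, 0.1224]
tcp_rot: [2.453, 1.96, 0.002]
wrist_force: [-1.8, 0.1, 5.5]
width: 0.127
grip_force: 60.4
```

Emit:
{"method": "drive_tool", "body": {"rows": [[0, 0, 0, 0, 0.0005, 0, 0], [0, 0, 0, 0, 0.0005, 0, 0], [0, 0, 0, 0, 0, 0, 0], [0, 0, 0, 0, 0, 0, 0]]}}

```text
time: 11.63
tool_pos: [0.5918, -0.0344, 0.1224]
tcp_rot: [-2.454, -1.961, 0.0]
wrist_force: [-4.8, 0.5, 7.8]
width: 0.126
grip_force: 60.9
```

Stiction hides the answer, so I lift 1.5 mm free of the jamb and then probe rearwards for the backstop.

Emit:
{"method": "drive_tool", "body": {"rows": [[0, 0, 0, 0, 0, -0.001, 0], [0, 0, 0, 0, 0, -0.001, 0], [0, 0, 0, 0, 0, -0.001, 0], [0, 0, 0, 0, 0, 0, 0], [0, 0, 0, 0, 0, 0, 0], [0, 0, 0, 0, 0, 0, 0]]}}

```text
time: 12.13
tool_pos: [0.5914, -0.0344, 0.1241]
tcp_rot: [-2.454, -1.961, 0.001]
wrist_force: [0.9, 0.4, -2.0]
width: 0.126
grip_force: 59.3
```

Emit:
{"method": "drive_tool", "body": {"rows": [[0, 0, 0, 0, -0.001, 0, 0], [0, 0, 0, 0, -0.001, 0, 0], [0, 0, 0, 0, 0, 0, 0], [0, 0, 0, 0, 0, 0, 0], [0, 0, 0, 0, 0, 0, 0], [0, 0, 0, 0, 0, 0, 0]]}}

```text
time: 12.63
tool_pos: [0.5899, -0.034, 0.1248]
tcp_rot: [2.454, 1.961, 0.0]
wrist_force: [0.5, 0.8, -1.9]
width: 0.125
grip_force: 59.3
```

```bash
python3 -c "
from held import *
look(6)"
```

```text
t 12.9333 tcp [589.9  -34.04 124.82] std [0.02 0.01 0.03] yaw -0.2226 F [ 0.07  0.14 -2.09] grip 59.32605743408203
```

Emit:
{"method": "drive_tool", "body": {"rows": [[0, 0, 0, 0, 0.001, 0, 0], [0, 0, 0, 0, 0.001, 0, 0], [0, 0, 0, 0, 0, 0, 0], [0, 0, 0, 0, 0, 0, 0], [0, 0, 0, 0, 0, 0, 0]]}}

```text
time: 13.35
tool_pos: [0.5918, -0.0345, 0.1248]
tcp_rot: [-2.454, -1.961, 0.0]
wrist_force: [0.5, -0.6, -2.6]
width: 0.125
grip_force: 59.3
```

Emit:
{"method": "drive_tool", "body": {"rows": [[0, 0, 0, 0, 0.001, 0, 0], [0, 0, 0, 0, 0, 0, 0], [0, 0, 0, 0, 0, 0, 0], [0, 0, 0, 0, 0, 0, 0]]}}

```text
time: 13.68
tool_pos: [0.5928, -0.0347, 0.1248]
tcp_rot: [-2.454, -1.961, -0.0]
wrist_force: [0.6, 0.4, -3.2]
width: 0.125
grip_force: 59.3
```

Emit:
{"method": "drive_tool", "body": {"rows": [[0, 0, 0, 0, 0.001, 0, 0], [0, 0, 0, 0, 0, 0, 0], [0, 0, 0, 0, 0, 0, 0], [0, 0, 0, 0, 0, 0, 0]]}}

```text
time: 14.02
tool_pos: [0.5931, -0.0348, 0.1246]
tcp_rot: [-2.454, -1.96, 0.001]
wrist_force: [-3.9, 0.8, -0.1]
width: 0.13
grip_force: 59.6
```

The backstop touches at TCP x ≈ 593.0. Ease off 0.5 mm and lower again.

Emit:
{"method": "drive_tool", "body": {"rows": [[0, 0, 0, 0, -0.0005, 0, 0], [0, 0, 0, 0, 0, 0.001, 0], [0, 0, 0, 0, 0, 0.001, 0], [0, 0, 0, 0, 0, 0, 0], [0, 0, 0, 0, 0, 0, 0], [0, 0, 0, 0, 0, 0, 0]]}}

```text
time: 14.52
tool_pos: [0.5931, -0.0348, 0.1228]
tcp_rot: [-2.454, -1.961, 0.0]
wrist_force: [-3.0, 0.2, 0.7]
width: 0.127
grip_force: 59.7
```

```bash
python3 -c "
from held import *
look(6)"
```

```text
t 14.8167 tcp [593.13 -34.76 122.77] std [0.01 0.02 0.02] yaw -0.2226 F [-4.34  0.97  0.86] grip 59.68229949474335
```

Emit:
{"method": "drive_tool", "body": {"rows": [[0, 0, 0, 0, 0, 0.0004, 0], [0, 0, 0, 0, 0, 0, 0], [0, 0, 0, 0, 0, 0, 0], [0, 0, 0, 0, 0, 0, 0], [0, 0, 0, 0, 0, 0, 0]]}}

```text
time: 15.23
tool_pos: [0.5931, -0.0348, 0.1226]
tcp_rot: [-2.454, -1.961, 0.0]
wrist_force: [-5.1, 1.7, 2.2]
width: 0.128
grip_force: 60.1
```

```bash
python3 - <<'E'
from held import *
sc,tp,m=look(8)
cov=np.array([m[0]+1,m[1]-.5,m[2]-35.3])/1e3;print(cov)
draw(sc,cov,-.222,'final.png',S=10,win=(285,215,60,60))
E
```

```text
t 15.6333 tcp [593.11 -34.76 122.67] std [0.01 0.01 0.01] yaw -0.2226 F [-5.2   1.1   2.94] grip 60.060410499572754
[ 0.59411048 -0.03526228  0.08736864]
```

View pics/final.png

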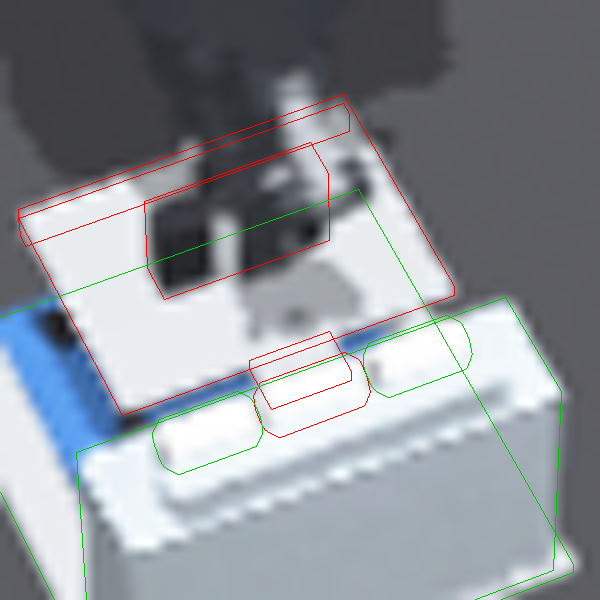

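Pressing gently on both the backstop (about 5 N) and the jamb (about 5 N), level, with the knuckle centred in the gap. Handing in.

```bash
python3 -c "
from h import *
print(workorder.finish_job())"
```

```text
the job is handed in; nothing more can be done
None
```

I handed the job in at about 16 s with the cover still gripped at 60 N and level. Its knuckle is centred between the chassis knuckles, seated on the jamb top and against the backstop with about 5 N on each; the hand-in call returned no verdict.

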